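# Start the morning dose: wake the scale, zero it, start the grinder

## Task

Get the coffee bar ready to dose: lightly press the round key of the brew scale down so that it stays down, then lightly press the scale's bar-shaped key and let it spring back up, and then push the grinder's side lever down to its stop and leave it there. Keep to that order and do not press hard; do not pick anything up, and leave the cup on the scale and everything else on the counter where it stands.

Things in the scene. Friction and masses are not known exactly. Their poses are not given: they have to be found in the camera images.
- scale: Flat grey coffee scale with a steel platform, 190 (its x) by 140 (its y) mm, fixed to the counter. Origin: centre of its underside; z up. The two black keys lie side by side in the strip at its -x edge (the edge nearest the robot); the deck there is 24 mm high and the platform, where the cup stands, 30 mm. The scale and the grinder may swap sides between starts, and each is turned by up to about 25 degrees.
- wake_top (a point): Centre of the top of the round black key (24 mm diameter), at x -68, y +36 mm on the scale, 36 mm above the counter (12 mm above the deck) when up. The point moves with the key.
- wake (a joint): Travel of the round key's latch, m: 0 up, 0.006 at its stop. The key moves straight down against about 2.5 N of friction and the latch stays where it is left. Its rubber cap is soft (1500 N/m) and gives 1.5 mm before the latch moves, up to 4.5 mm when pressed against the stop, and springs back by that much on release: so the finger must go down about 5.5 mm to latch 0.004 and about 7.5 mm to reach the stop. It counts as pressed from 0.004.
- tare_top (a point): Centre of the top of the bar-shaped black key (18 mm along the scale's x, 46 mm along its y), at x -68, y -34 mm on the scale, 36 mm above the counter when up. The point moves with the key.
- tare (a joint): Travel of the bar key, m: 0 up, 0.009 at its stop. A spring brings it back up: about 4 N at 0.004, 8 N at the stop. It counts as pressed from 0.004.
- grinder: Round steel coffee grinder, 100 mm diameter (124 at the foot), 215 mm tall, with a smoky hopper and black cap, fixed to the counter. Origin: centre of its underside; z up. The lever sticks out of its side towards its own -y; its pivot lies at y -50, z 150 mm.
- lever_tip (a point): Centre of the black crossbar (round, 18 mm thick, 46 mm long overall along the grinder's x) at the end of the lever, 85 mm from the pivot. The point moves with the lever.
- lever (a joint): Angle of the lever, rad: 0 raised (tip 29 mm above the pivot), grows as the tip goes down, 0.5 at the bottom stop (tip 13 mm below the pivot, its centre 137 mm above the counter). Starts between 0 and 0.12. Pushing the tip down takes about 1.5 N; the lever stays where it is left, and its bar flexes by up to 6 mm at the tip (about 1400 N/m) when pushed against the stop. It counts as down from 0.42.
- cup: Loose stoneware cup, 80 mm across the rim, 62 mm tall, standing on the scale's platform; to be left alone. Origin: centre of its underside.
- canister: Loose empty clear plastic canister with a black flip-top lid, 94 mm across, 157 mm tall; leave alone. Origin: centre of its underside.
- carafe: Loose smoky glass carafe with a black handle, 116 mm across, 145 mm tall; leave alone. Origin: centre of its underside.
- stand: Loose white ceramic pour-over stand with its cone, 124 mm across, 185 mm tall; leave alone. Origin: centre of its underside.
- mug: Loose white mug, 76 mm across, 75 mm tall, handle at its +y; leave alone. Origin: centre of its underside.
- scoop: Loose spoon, 130 mm long, lying along its x; leave alone. Origin: near its middle, on the counter.
Things that resemble listed ones, but are neither listed nor needed, are in the scene too. There is more than one size of the scale; the job needs the smaller.

How it is judged:
By the outcome, as a careful person would: the job done as asked, in the order asked, and still so for the second after the job is handed in, with the robot touching nothing.
It also fails if it takes over 58 s, if anything falls off the work surface, if the arm or the gripper's body presses on something with over 40 N, if the wrist force passes 120 N, or if a joint passes its speed limit or range.

## Robot

A 7-joint arm with a two-finger parallel gripper is mounted at the origin on the work surface. World frame = base frame: x ahead of the robot, y to its left, z up, the work surface at z = 0. Lengths are in m, angles in degrees, forces in N, time in s.
With the tool pointing down it reaches from about 0.425 to 0.875 m from the base axis. Payload 4.7 kg.
Tool frame: the origin (TCP) lies midway between the tips of the shut fingers; the grasp point (between the pads) lies 19 mm behind it; z points along the fingers, y is the line along which they close (so a half turn about z gives the same grasp; the last joint's range is limited). The gripper opens to 87 mm and grips with 3 to 60 N. Pads are 19 mm wide; open, the fingers measure 117 mm over their backs; the gripper's body (75 mm by 190 mm) begins 51 mm behind the grasp point.
Start: joints at [70.365, 18.392, -4.016, 83.108, 1.295, 78.541, -3.26], TCP at [0.227, -0.609, 0.223] pointing down, gripper open.
Joint ranges: [-163.93, 163.93], [-17.29, 119.83], [-79.2, 71.16], [3.27, 140.29], [-89.18, 269.18], [5.43, 117.66], [-154.24, 154.24]. Speed limits (degrees/s): [147.25, 147.25, 180, 180, 180, 180, 180].

## Interface

Orientations are given as [roll, pitch, yaw] about the fixed x, y, z axes, in that order (R = Rz(yaw) Ry(pitch) Rx(roll)).
In Python, from cell import env, viewer, boxes_of, masks_of gives the robot as it stands. The module is installed in compiled form; this text tells all that it offers.
- The arm moves only by the tool apply_moves, never from a script. Its argument "moves" is a list of rows, each a list of 7 numbers: the shift along the tool's x, y, z scaled (see below), then the turn, a rotation vector about the tool's x, y, z scaled (see below), then the opening, from 0 (shut) to 1 (fully open). A call has 1 to 20 rows; each row is the pose to reach, as a shift and turn from the pose commanded when the call began, along the tool's axes at that moment; what a row does not reach only later rows make up. The controller multiplies each number of a shift by 0.2 m and each number of a turn by 1.5 rad. A row lasts 1/10 s, in which the tool goes at most 50 mm and 8.59 degrees, less where a joint would pass 70% of its speed; a pose out of reach is approached as far as the arm can. A call with a number of a shift or a turn outside -1 to 1 is refused whole. A call with a gripper value outside its range is refused whole. The fingers move at their own pace and stop on an object; "grip_force" is the grip in N (left out, the last holds). Time passes only in rows, so rows that repeat a pose let the fingers close. It gives the time, the measured TCP pose, the force, the opening and the grip force at its end, in the units of the state.
- env.get_obs(): the state, without advancing time (a new reading comes with each control period).
- viewer.read_camera(name): name is "scene" or "top" or "wrist"; returns the picture (384x512x3 uint8, red, green, blue); there is no depth.
- viewer.get_calibration(name): a dict with "fov_y" (degrees; the focal length in pixels is half the picture's height over the tangent of half this angle, whatever the lens; pixels are square), "cx", "cy" (the principal point, pixels), "position" and "orientation" of the camera in the world. Camera axes: x right, y up, looking along -z (the intrinsics and any distortion apply to the point x, -y, -z); pixel columns grow to the right and rows downward; lengths in m; the calibration is good to about 2 mm. A picture is of the moment at which its call begins: read the wrist's pose just before it. get_calibration takes no time and is no camera call; for the wrist camera it gives the pose at the moment of the call.
- env.sign_off(): hands the job in; it is judged then, once.
Trained networks look in the newest picture that a camera, given by its name, has taken for a name from the list of things; names that differ only in an ending like _2 or _b are one class to them, and where a whole thing is asked for, a point or a joint stands for the part that bears it (a point fixed in the world has none). Each returns a list of dicts, best first, with "conf" (0 to 1); they miss things now and then, are a little off and sometimes report something else, mostly with a low value. They report only what shows in the picture. A call takes as long as a camera call. They do not tell look-alikes from the thing itself.
- boxes_of(camera, target): "location" ([column, row] in pixels, amid what is visible of it).
- masks_of(camera, target): "pixels" (384x512 bool, what is visible of it) and "location" ([column, row] in pixels, amid what is visible of it).
The state is a dict: "time_s": time; "qpos": joint angles; "joint_velocities": joint speeds; "effort": joint torques, N m; "tool_pos": TCP position; "tool_rot": TCP orientation; "force": force on the tool from outside, world axes, zero at the start; "wrist_torque": the same for the moment, N m; "grip_width": finger opening in m; "grasp_force": force on a finger pad.
Only numpy, scipy, OpenCV 4.12 (cv2) and the standard library are available. Lean on these libraries where they do the work, as an engineer would, in place of code of your own. Each camera call takes 0.05 s, during which the arm holds its last target. There are 200 camera calls.

## Working session

There is one attempt and no reset: what is moved stays moved. The work goes in short steps, Python scripts to look and compute and a tool call to move; the robot and the scene stay as the last step left them, time stands still between calls to the robot, and variables do not carry over. Pictures are saved under pics/ and viewed, at most 10 in all, crops included, and the job is handed in when it is done.

Besides the shell and the picture viewer there is one more tool, called after "Emit:" as name(argument=value, ...), one argument or row to a line, values as JSON. apply_moves: Moves the arm, as the interface text tells. Shifts and turns lie within -1 to 1; 1 stands for 0.2 m of shift or 1.5 rad of turn. Its arguments: {"type":"object","properties":{"moves":{"type":"array","items":{"type":"array","items":{"type":"number","minimum":-1,"maximum":1}}},"grip_force":{"type":"number"}},"required":["moves"]}

```bash
mkdir -p pics; cat > h.py <<'E'
import numpy as np, cv2
from scipy.spatial.transform import Rotation as R
from cell import env, viewer, boxes_of, masks_of
def cal(n):
    c=viewer.get_calibration(n); return c
E
python3 - <<'E'
from h import *
for n in("scene","top","wrist"):
    c=cal(n); print(n,c)
    cv2.imwrite(f"pics/{n}0.png",viewer.read_camera(n)[:,:,::-1])
    for t in("scale","wake_top","tare_top","grinder","lever_tip","cup"):
        print(t,[(np.round(b["location"]).tolist(),round(b["conf"],2)) for b in boxes_of(n,t)][:4])
print(env.get_obs())
a=cv2.imread("pics/scene0.png");b=cv2.imread("pics/top0.png")
cv2.imwrite("pics/both.png",cv2.resize(np.vstack([a,b]),(400,600)))
E
```

```text
scene {'fov_y': 56.19665605926076, 'cx': 250.96373530379014, 'cy': 196.776565698797, 'position': array([ 0.81243641, -0.13105839,  1.19433296]), 'orientation': array([19.77872191,  0.09032735, 65.34558193])}
scale [([283.0, 127.0], 0.84), ([310.0, 193.0], 0.69)]
wake_top [([317.0, 173.0], 0.5)]
tare_top [([299.0, 184.0], 0.59)]
grinder [([195.0, 247.0], 0.88), ([322.0, 201.0], 0.44)]
lever_tip [([152.0, 262.0], 0.74)]
cup [([322.0, 201.0], 0.72)]
top {'fov_y': 46.93607734073182, 'cx': 247.52945452474904, 'cy': 194.26687091673602, 'position': array([0.26723029, 0.0248571 , 1.37987785]), 'orientation': array([  9.14290099,   1.09913613, -91.12810356])}
scale [([175.0, 283.0], 0.84), ([184.0, 194.0], 0.76)]
wake_top [([165.0, 316.0], 0.65), ([325.0, 172.0], 0.29)]
tare_top [([190.0, 211.0], 0.67), ([197.0, 308.0], 0.59)]
grinder [([328.0, 168.0], 0.73)]
lever_tip [([378.0, 163.0], 0.67), ([385.0, 119.0], 0.32)]
cup [([182.0, 172.0], 0.69), ([254.0, 224.0], 0.45)]
wrist {'fov_y': 70.44499307887054, 'cx': 251.2649574495259, 'cy': 188.49786654204522, 'position': array([ 0.2944279 , -0.5834
[... 168 characters left out ...]
': 1.05, 'qpos': array([70.36594475, 18.3904285 , -4.01719743, 83.10638172,  1.29658548,
       78.54054209, -3.25997797]), 'joint_velocities': array([-0.00848722, -0.02789714, -0.00660049,  0.05550701, -0.01073531,
       -0.02092961, -0.03450749]), 'effort': array([ 9.39420461e-04, -4.91109216e+01, -4.03152611e-01, -3.12772644e+01,
       -6.41390216e-02,  3.36945523e-02,  8.18217984e-06]), 'tool_pos': array([ 0.22700404, -0.60910822,  0.22261391]), 'tool_rot': array([1.79992129e+02, 3.87480659e-03, 2.04442035e+01]), 'force': array([-0.53881757,  0.60578419, -0.16398504]), 'wrist_torque': array([-0.01202319,  0.02118351,  0.02625929]), 'grasp_force': 0.0, 'grip_width': 0.08695610188345812}
```

View pics/top0.png

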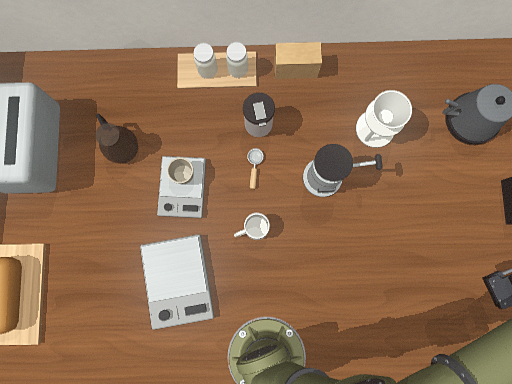

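View pics/scene0.png

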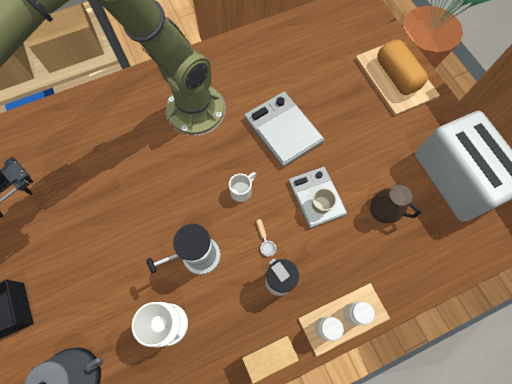

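The top view shows the smaller scale with the cup at about (182,187). Its round key is at (168,207) and its bar key at (190,208). The grinder is at (325,180) with the lever tip at (379,162). The larger scale at (177,283) is the look-alike.

```bash
cat >> h.py <<'E'
def ray(n,uv,c=None):
    c=c or cal(n); f=192/np.tan(np.radians(c["fov_y"]/2))
    d=R.from_euler('xyz',c["orientation"],degrees=True).apply([(uv[0]-c["cx"])/f,-(uv[1]-c["cy"])/f,-1])
    return np.array(c["position"]),d
def at(n,uv,z,c=None):
    p,d=ray(n,uv,c); return p+d*(z-p[2])/d[2]
def tri(A):
    M=np.zeros((3,3));b=np.zeros(3)
    for n,uv in A:
        p,d=ray(n,uv); d=d/np.linalg.norm(d); P=np.eye(3)-np.outer(d,d); M+=P;b+=P@p
    return np.linalg.solve(M,b)
def proj(n,X,c=None):
    c=c or cal(n); f=192/np.tan(np.radians(c["fov_y"]/2))
    q=R.from_euler('xyz',c["orientation"],degrees=True).inv().apply(np.array(X)-c["position"])
    return np.array([c["cx"]-f*q[0]/q[2], c["cy"]+f*q[1]/q[2]])
E
python3 - <<'E'
from h import *
print("round top/scene",at("top",(168,207),.036),at("scene",(319.5,172),.036))
print("bar",at("top",(190,208),.036),at("scene",(301,181),.036))
print("tip",tri([("top",(378.5,162)),("scene",(152,264.5))]))
print("cap", tri([("top",(333,163)),("scene",(193,242))]))
for n in("top","scene"):
    viewer.read_camera(n)
    for t in ("scale","grinder","lever_tip"):
        for m in masks_of(n,t)[:3]:
            px=m["pixels"].astype(np.uint8); print(n,t,m["location"],round(m["conf"],2),px.sum())
            if t=="scale":
                ys,xs=np.nonzero(px); P=np.array([at(n,(x,y),.026)[:2] for x,y in zip(xs,ys)],np.float32)
                print(cv2.minAreaRect(P*1000))
E
```

```text
round top/scene [0.4499431  0.29168808 0.036     ] [0.44958092 0.29808213 0.036     ]
bar [0.44533967 0.22386968 0.036     ] [0.45278938 0.22343564 0.036     ]
tip [ 0.54515558 -0.32055302  0.17130046]
cap [ 0.53988166 -0.18976454  0.19562901]
top scale [183.3, 193.8] 0.68 2151
((515.3101806640625, 252.77059936523438), (143.64389038085938, 191.42007446289062), 86.96965026855469)
top scale [174.2, 282.0] 0.6 5430Traceback (most recent call last):
  File "<stdin>", line 12, in <module>
  File "h.py", line 11, in at
    p,d=ray(n,uv,c); return p+d*(z-p[2])/d[2]
        ~~~^^^^^^^^
  File "h.py", line 7, in ray
    c=c or cal(n); f=192/np.tan(np.radians(c["fov_y"]/2))
           ~~~^^^
  File "h.py", line 5, in cal
    c=viewer.get_calibration(n); return c
ValueError: time passes only in moves, steps and waits
```

Emit:
apply_moves(
  moves=[
    [0.875, -0.21, -0.7, 0, 0, -0.815, 0],
    [0.875, -0.21, -0.7, 0, 0, -0.815, 0],
    [0.875, -0.21, -0.7, 0, 0, -0.815, 0],
    [0.875, -0.21, -0.7, 0, 0, -0.815, 0],
    [0.875, -0.21, -0.7, 0, 0, -0.815, 0],
    [0.875, -0.21, -0.7, 0, 0, -0.815, 0],
    [0.875, -0.21, -0.7, 0, 0, -0.815, 0],
    [0.875, -0.21, -0.7, 0, 0, -0.815, 0],
    [0.875, -0.21, -0.7, 0, 0, -0.815, 0],
  ],
)

```text
time_s: 2.05
tool_pos: [0.3763, -0.5086, 0.3626]
tool_rot: [180.0, 0.0, 90.6]
force: [-0.5, 0.8, -0.3]
grip_width: 0.023
grasp_force: 0.0
```

Emit:
apply_moves(
  moves=[
    [0.7, 0.75, 0, 0, 0, 0, 0],
    [0.7, 0.75, 0, 0, 0, 0, 0],
    [0.7, 0.75, 0, 0, 0, 0, 0],
    [0.7, 0.75, 0, 0, 0, 0, 0],
    [0.7, 0.75, 0, 0, 0, 0, 0],
    [0.7, 0.75, 0, 0, 0, 0, 0],
  ],
)

```text
time_s: 2.65
tool_pos: [0.5266, -0.3652, 0.3624]
tool_rot: [180.0, -0.0, 90.6]
force: [-0.2, -0.4, -0.9]
grip_width: 0.0004
grasp_force: 0.0
```

```bash
python3 - <<'E'
from h import *
c=cal("wrist"); o=env.get_obs(); print(o["tool_pos"],o["tool_rot"],o["force"],o["time_s"])
im=viewer.read_camera("wrist"); cv2.imwrite("pics/w1.png",im[:,:,::-1])
np.save("c1.npy",c,allow_pickle=True)
print(c)
for t in("lever_tip","grinder"):
    for b in masks_of("wrist",t)[:2]:
        print(t,b["location"],b["conf"],b["pixels"].sum())
        for z in (.15,.171,.179): print(at("wrist",b["location"],z,c))
E
```

```text
[ 0.52655561 -0.3652495   0.36241692] [ 1.79996811e+02 -2.68504545e-02  9.06149384e+01] [-0.22447903 -0.39174768 -0.91395244] 2.65
{'fov_y': 70.44499307887054, 'cx': 251.2649574495259, 'cy': 188.49786654204522, 'position': array([ 0.52566474, -0.29283169,  0.52514154]), 'orientation': array([-15.28863523,   0.05225303,   0.62535297])}
lever_tip [267.3, 130.2] 0.61 875
[ 0.54721003 -0.31350006  0.15      ]
[ 0.54600395 -0.31234306  0.171     ]
[ 0.54554449 -0.31190231  0.179     ]
grinder [264.7, 40.2] 0.77 7939
[ 0.54107243 -0.20387479  0.15      ]
[ 0.54020993 -0.2088545   0.171     ]
[ 0.53988135 -0.21075153  0.179     ]
grinder [265.2, 129.0] 0.75 909
[ 0.54433487 -0.31194584  0.15      ]
[ 0.54328974 -0.31087586  0.171     ]
[ 0.54289159 -0.31046824  0.179     ]
```

View pics/w1.png

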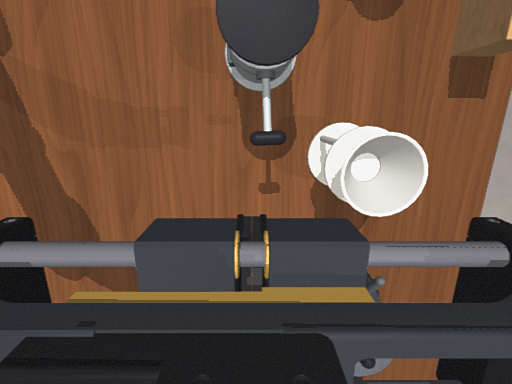

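The crossbar shows at about (268,138), which matches the triangulated tip at (0.546, -0.321, 0.171). The stand at (370,165) is clear of it. I'll go to the scale now.

Emit:
apply_moves(
  moves=[
    [1, 0, 0, 0, 0, 0, 0],
    [1, 0, 0, 0, 0, 0, 0],
    [1, 0, 0, 0, 0, 0, 0],
    [1, 0, 0, 0, 0, 0, 0],
  ],
)

```text
time_s: 3.2
tool_pos: [0.5223, -0.1678, 0.3627]
tool_rot: [180.0, 0.1, 90.2]
force: [1.5, 0.5, 0.3]
grip_width: 0.0004
grasp_force: 0.0
```

Emit:
apply_moves(
  moves=[
    [1, -0.1, 0, 0, 0, 0, 0],
    [1, -0.1, 0, 0, 0, 0, 0],
    [1, -0.1, 0, 0, 0, 0, 0],
    [1, -0.1, 0, 0, 0, 0, 0],
  ],
)

```text
time_s: 3.6
tool_pos: [0.5013, 0.0311, 0.3629]
tool_rot: [179.9, 0.1, 90.2]
force: [0.7, -0.4, 0.6]
grip_width: 0.0007
grasp_force: 0.0
```

Emit:
apply_moves(
  moves=[
    [1, -0.2, 0.6, 0, 0, -1, 0],
    [1, -0.2, 0.6, 0, 0, -1, 0],
    [1, -0.2, 0.6, 0, 0, -1, 0],
    [1, -0.2, 0.6, 0, 0, -1, 0],
    [1, -0.2, 0.6, 0, 0, -1, 0],
    [1, -0.2, 0.6, 0, 0, -1, 0],
    [1, -0.2, 0.6, 0, 0, -1, 0],
    [1, -0.2, 0.6, 0, 0, -1, 0],
    [1, -0.2, 0.6, 0, 0, -1, 0],
    [1, -0.2, 0.6, 0, 0, -1, 0],
    [1, -0.2, 0.6, 0, 0, -1, 0],
    [1, -0.2, 0.6, 0, 0, -1, 0],
  ],
)

```text
time_s: 4.8
tool_pos: [0.4608, 0.2297, 0.2426]
tool_rot: [-180.0, 0.0, 176.0]
force: [-0.4, -1.0, -0.4]
grip_width: 0.0005
grasp_force: 0.0
```

```bash
python3 - <<'E'
from h import *
c=cal("wrist"); o=env.get_obs(); print(o["tool_pos"],o["tool_rot"],o["force"],o["time_s"],o["qpos"])
im=viewer.read_camera("wrist"); cv2.imwrite("pics/w2.png",im[:,:,::-1])
print(c)
for t in("wake_top","tare_top","cup"):
    for b in boxes_of("wrist",t)[:2]:
        print(t,b["location"],b["conf"],at("wrist",b["location"],.036,c))
E
```

```text
[0.46081405 0.22970704 0.24259896] [-1.79975328e+02  2.05498569e-02  1.76044565e+02] [-0.44227513 -1.01745254 -0.36378934] 4.8 [ 22.20995523   4.76972737 -53.78508097  98.86226819   3.96056334
  78.34015982  53.76273635]
{'fov_y': 70.44499307887054, 'cx': 251.2649574495259, 'cy': 188.49786654204522, 'position': array([0.3887295, 0.2351724, 0.4052467]), 'orientation': array([-1.52657131e+01,  4.38720951e-02,  8.60540477e+01])}
wake_top [297.7, 160.6] 0.73 [0.45411631 0.29409561 0.036     ]
tare_top [248.8, 157.1] 0.55 [0.44471502 0.22765587 0.036     ]
cup [266.4, 213.5] 0.72 [0.52807143 0.24717807 0.036     ]
```

View pics/w2.png

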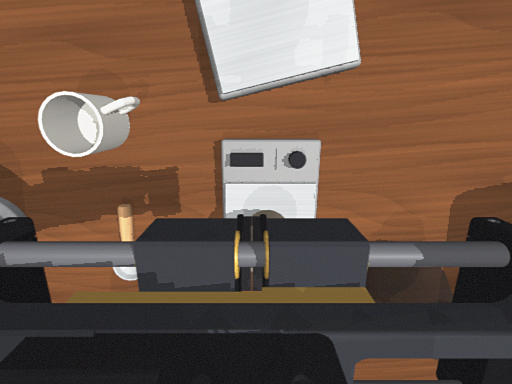

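The scale lies parallel to the tool, at a yaw of about -4°. The round key at (297,159.5) works out at (0.452, 0.2935). The bar key at (246.5,159.5) works out at (0.447, 0.2237). They come out 69.8 mm apart against the 70 mm given.

Emit:
apply_moves(
  moves=[
    [0.065, 0.315, 0, 0, 0, 0, 0],
    [0.065, 0.315, 0.2, 0, 0, 0, 0],
    [0.065, 0.315, 0.4, 0, 0, 0, 0],
    [0.065, 0.315, 0.6, 0, 0, 0, 0],
    [0.065, 0.315, 0.8, 0, 0, 0, 0],
    [0.065, 0.315, 0.92, 0, 0, 0, 0],
    [0.065, 0.315, 0.96, 0, 0, 0, 0],
    [0.065, 0.315, 0.96, 0, 0, 0, 0],
    [0.065, 0.315, 0.96, 0, 0, 0, 0],
  ],
)

```text
time_s: 5.9
tool_pos: [0.452, 0.2956, 0.0519]
tool_rot: [179.9, 0.1, 176.4]
force: [-0.0, 0.8, 1.0]
grip_width: 0.0003
grasp_force: 0.0
```

```bash
python3 - <<'E'
from h import *
c=cal("wrist"); o=env.get_obs(); print(o["tool_pos"],o["force"])
im=viewer.read_camera("wrist"); cv2.imwrite("pics/w3.png",im[:,:,::-1])
for X in ([.452,.2935,.036],[.447,.2237,.036]): print(proj("wrist",X,c))
for t in("wake_top","tare_top"):
    for b in boxes_of("wrist",t)[:2]:
        print(t,b["location"],b["conf"],at("wrist",b["location"],.036,c))
E
```

```text
[0.45197017 0.29560193 0.05188341] [-0.0456661   0.81573594  1.01060357]
[247.78032085 221.0015656 ]
[148.17648706 220.19569485]
wake_top [249.5, 208.0] 0.73 [0.44242227 0.29532795 0.036     ]
tare_top [139.0, 215.9] 0.72 [0.4434052 0.2178197 0.036    ]
```

View pics/w3.png

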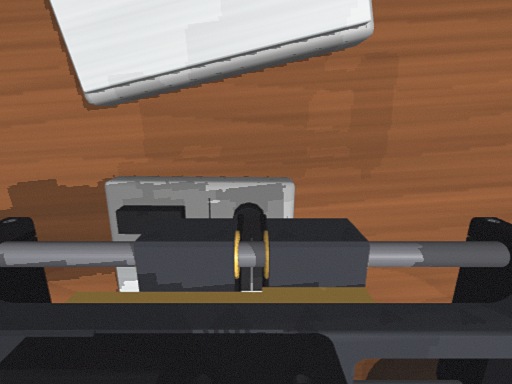

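The round key is centred near (249,220) under the fingers and the bar key near (150,219), both as predicted. I'll press slowly.

Emit:
apply_moves(
  moves=[
    [0, -0.01, 0.04, 0, 0, 0, 0],
    [0, -0.01, 0.07, 0, 0, 0, 0],
    [0, -0.01, 0.08, 0, 0, 0, 0],
    [0, -0.01, 0.088, 0, 0, 0, 0],
    [0, -0.01, 0.094, 0, 0, 0, 0],
    [0, -0.01, 0.1, 0, 0, 0, 0],
    [0, -0.01, 0.1, 0, 0, 0, 0],
  ],
)

```text
time_s: 6.75
tool_pos: [0.451, 0.2927, 0.0304]
tool_rot: [-180.0, 0.0, 176.4]
force: [1.6, -1.5, 2.0]
grip_width: 0.0002
grasp_force: 1.0
```

Emit:
apply_moves(
  moves=[
    [0, 0, 0.004, 0, 0, 0, 0],
    [0, 0, 0.008, 0, 0, 0, 0],
    [0, 0, 0.008, 0, 0, 0, 0],
    [0, 0, 0.008, 0, 0, 0, 0],
  ],
)

```text
time_s: 7.15
tool_pos: [0.451, 0.2928, 0.029]
tool_rot: [-180.0, 0.0, 176.4]
force: [0.4, -0.5, 3.2]
grip_width: 0.0004
grasp_force: 1.3
```

Emit:
apply_moves(
  moves=[
    [0, 0, 0.003, 0, 0, 0, 0],
    [0, 0, 0.003, 0, 0, 0, 0],
  ],
)

```text
time_s: 7.35
tool_pos: [0.451, 0.2929, 0.0284]
tool_rot: [-180.0, 0.0, 176.4]
force: [-0.2, -0.7, 4.5]
grip_width: 0.0006
grasp_force: 1.7
```

Emit:
apply_moves(
  moves=[
    [0, 0, -0.05, 0, 0, 0, 0],
    [0, 0, -0.13, 0, 0, 0, 0],
    [0, -0.2, -0.13, 0, 0, 0, 0],
    [0, -0.345, -0.13, 0, 0, 0, 0],
    [0, -0.345, -0.13, 0, 0, 0, 0],
    [0, -0.345, -0.13, 0, 0, 0, 0],
  ],
)

```text
time_s: 7.95
tool_pos: [0.4472, 0.224, 0.0553]
tool_rot: [180.0, 0.1, 176.3]
force: [0.7, 0.2, -0.6]
grip_width: 0.0003
grasp_force: 0.0
```

```bash
python3 - <<'E'
from h import *
c=cal("wrist"); o=env.get_obs(); print(o["tool_pos"],o["force"])
im=viewer.read_camera("wrist"); cv2.imwrite("pics/w4.png",cv2.resize(im[150:300,100:400,::-1],(600,300)))
for X in ([.451,.293,.036],[.451,.293,.030],[.447,.2237,.036]): print(proj("wrist",X,c))
E
```

```text
[0.44719227 0.22396924 0.05531508] [ 0.73550051  0.17398174 -0.58301218]
[347.47067294 218.17230724]
[344.68880239 215.15974298]
[250.37805409 218.72150295]
```

View pics/w4.png

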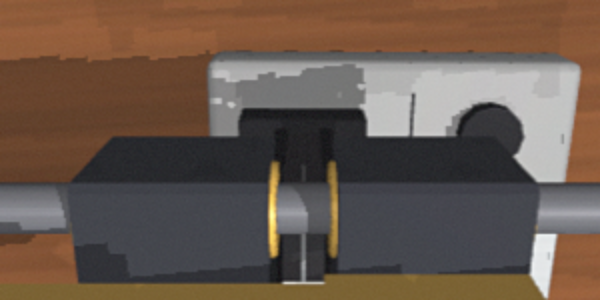

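The round key's top now shows at column 345, where a pressed key would be (344.7), with its side barely visible. It is latched. The bar key is centred under the fingers.

Emit:
apply_moves(
  moves=[
    [0, 0, 0.05, 0, 0, 0, 0],
    [0, 0, 0.085, 0, 0, 0, 0],
    [0, 0, 0.095, 0, 0, 0, 0],
    [0, 0, 0.105, 0, 0, 0, 0],
    [0, 0, 0.115, 0, 0, 0, 0],
    [0, 0, 0.122, 0, 0, 0, 0],
    [0, 0, 0.122, 0, 0, 0, 0],
    [0, 0, 0.122, 0, 0, 0, 0],
  ],
)

```text
time_s: 8.8
tool_pos: [0.4459, 0.2248, 0.0301]
tool_rot: [180.0, -0.1, 176.5]
force: [-4.5, 0.4, 6.0]
grip_width: 0.0007
grasp_force: 2.9
```

Emit:
apply_moves(
  moves=[
    [0, 0, -0.03, 0, 0, 0, 0],
    [0, 0, -0.1, 0, 0, 0, 0],
    [0, 0, -0.3, 0, 0, 0, 0],
    [0, 0, -0.5, 0, 0, 0, 0],
    [0, 0, -0.75, 0, 0, 0, 0],
    [0, 0, -1, 0, 0, 0, 0],
    [0, 0, -1, 0, 0, 0, 0],
  ],
)

```text
time_s: 9.5
tool_pos: [0.4504, 0.2258, 0.2375]
tool_rot: [179.8, 0.7, 176.4]
force: [-0.2, 0.1, 0.3]
grip_width: 0.0006
grasp_force: 0.0
```

```bash
python3 - <<'E'
from h import *
c=cal("wrist"); o=env.get_obs(); print(o["tool_pos"],o["force"])
im=viewer.read_camera("wrist"); cv2.imwrite("pics/w5.png",cv2.resize(im[120:280,150:400,::-1],(750,480)))
for X in ([.451,.293,.036],[.451,.293,.030],[.447,.2237,.036]): print(proj("wrist",X,c))
E
```

```text
[0.45041832 0.22578524 0.23751854] [-0.24629812  0.131425    0.27161263]
[300.11609578 164.8546321 ]
[299.35346363 164.01990893]
[248.93620623 165.11986778]
```

View pics/w5.png

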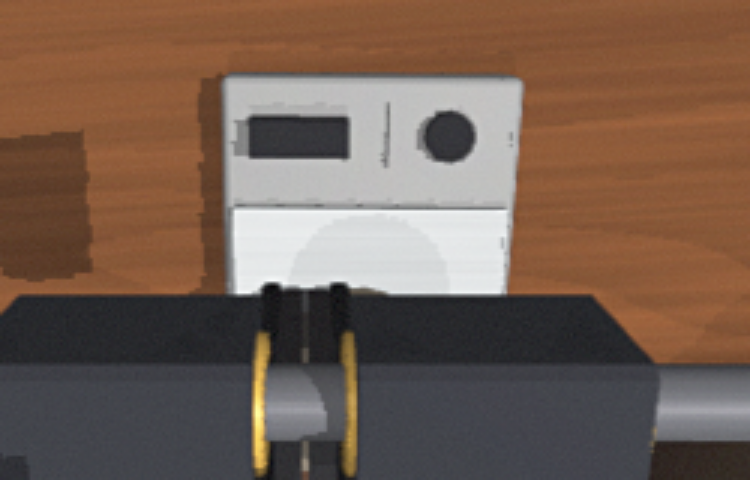

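The round key sits lower, with a smaller shadow than the bar key, which is back up. Next is the lever.

Emit:
apply_moves(
  moves=[
    [-0.21, -0.97, -0.61, 0, 0, 1, 0],
    [-0.21, -0.97, -0.61, 0, 0, 1, 0],
    [-0.21, -0.97, -0.61, 0, 0, 1, 0],
    [-0.21, -0.97, -0.61, 0, 0, 1, 0],
    [-0.21, -0.97, -0.61, 0, 0, 1, 0],
    [-0.21, -0.97, -0.61, 0, 0, 1, 0],
    [-0.21, -0.97, -0.61, 0, 0, 1, 0],
    [-0.21, -0.97, -0.61, 0, 0, 1, 0],
    [-0.21, -0.97, -0.61, 0, 0, 1, 0],
    [-0.21, -0.97, -0.61, 0, 0, 1, 0],
    [-0.21, -0.97, -0.61, 0, 0, 1, 0],
    [-0.21, -0.97, -0.61, 0, 0, 1, 0],
  ],
)

```text
time_s: 10.75
tool_pos: [0.4761, 0.0275, 0.3515]
tool_rot: [-179.9, 0.0, 90.7]
force: [-0.1, 0.5, 0.3]
grip_width: 0.0004
grasp_force: 0.0
```

Emit:
apply_moves(
  moves=[
    [-1, 0.2, 0, 0, 0, 0, 0],
    [-1, 0.2, 0, 0, 0, 0, 0],
    [-1, 0.2, 0, 0, 0, 0, 0],
    [-1, 0.2, 0, 0, 0, 0, 0],
    [-1, 0.2, 0, 0, 0, 0, 0],
  ],
)

```text
time_s: 11.25
tool_pos: [0.5172, -0.1808, 0.3499]
tool_rot: [-179.8, 0.1, 90.0]
force: [-0.5, -0.7, 0.2]
grip_width: 0.0008
grasp_force: 0.0
```

Emit:
apply_moves(
  moves=[
    [-0.8, 0.15, 0, 0, 0, 0, 0],
    [-0.8, 0.15, 0, 0, 0, 0, 0],
    [-0.8, 0.15, 0, 0, 0, 0, 0],
    [-0.8, 0.15, 0, 0, 0, 0, 0],
    [-0.8, 0.15, 0, 0, 0, 0, 0],
  ],
)

```text
time_s: 11.75
tool_pos: [0.5488, -0.3342, 0.3501]
tool_rot: [-179.9, -0.1, 90.4]
force: [-0.1, 1.2, -0.0]
grip_width: 0.0002
grasp_force: 0.0
```

Emit:
apply_moves(
  moves=[
    [0.045, -0.015, 0.2, 0, 0, 0, 0],
    [0.045, -0.015, 0.4, 0, 0, 0, 0],
    [0.045, -0.015, 0.6, 0, 0, 0, 0],
    [0.045, -0.015, 0.7, 0, 0, 0, 0],
    [0.045, -0.015, 0.75, 0, 0, 0, 0],
    [0.045, -0.015, 0.75, 0, 0, 0, 0],
  ],
)

```text
time_s: 12.35
tool_pos: [0.5463, -0.3206, 0.2014]
tool_rot: [-179.9, -0.1, 90.7]
force: [0.3, -0.3, 0.7]
grip_width: 0.0007
grasp_force: 0.0
```

```bash
python3 - <<'E'
from h import *
c=cal("wrist"); o=env.get_obs(); print(o["tool_pos"],o["force"])
im=viewer.read_camera("wrist"); cv2.imwrite("pics/w6.png",im[:,:,::-1])
print(proj("wrist",[.546,-.3215,.171],c),proj("wrist",o["tool_pos"],c))
E
```

```text
[ 0.54626676 -0.3205539   0.20142175] [ 0.30039333 -0.27294891  0.73370026]
[251.34811902 214.78741773] [251.68188366 230.16028372]
```

View pics/w6.png

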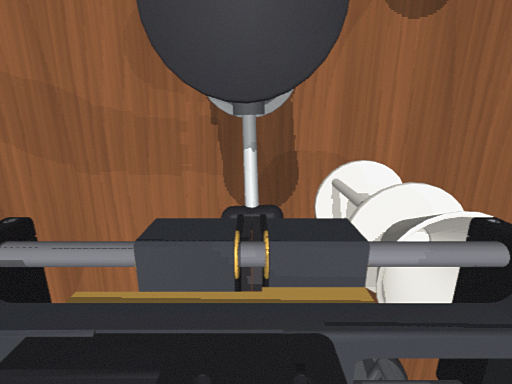

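The crossbar is centred under the fingers at (252,218), so I'll press the lever down.

Emit:
apply_moves(
  moves=[
    [-0.028, 0, 0.06, 0, 0, 0, 0],
    [-0.028, 0, 0.09, 0, 0, 0, 0],
    [-0.028, 0, 0.12, 0, 0, 0, 0],
    [-0.028, 0, 0.15, 0, 0, 0, 0],
    [-0.028, 0, 0.18, 0, 0, 0, 0],
    [-0.028, 0, 0.21, 0, 0, 0, 0],
    [-0.028, 0, 0.24, 0, 0, 0, 0],
    [-0.028, 0, 0.26, 0, 0, 0, 0],
    [-0.028, 0, 0.27, 0, 0, 0, 0],
    [-0.028, 0, 0.27, 0, 0, 0, 0],
  ],
)

```text
time_s: 13.4
tool_pos: [0.5464, -0.3279, 0.1475]
tool_rot: [-180.0, -0.0, 90.5]
force: [-0.2, 0.6, 0.7]
grip_width: 0.0007
grasp_force: 0.3
```

Emit:
apply_moves(
  moves=[
    [0, 0, 0.008, 0, 0, 0, 0],
    [0, 0, 0.016, 0, 0, 0, 0],
    [0, 0, 0.02, 0, 0, 0, 0],
    [0, 0, 0.02, 0, 0, 0, 0],
  ],
)

```text
time_s: 13.8
tool_pos: [0.5467, -0.3278, 0.1442]
tool_rot: [180.0, -0.0, 90.5]
force: [-0.6, 2.0, 2.9]
grip_width: 0.0004
grasp_force: 1.6
```

Emit:
apply_moves(
  moves=[
    [0, 0, 0.005, 0, 0, 0, 0],
    [0, 0, 0.005, 0, 0, 0, 0],
  ],
)

```text
time_s: 14.0
tool_pos: [0.5467, -0.3278, 0.1432]
tool_rot: [180.0, -0.0, 90.5]
force: [-1.3, 2.3, 3.6]
grip_width: 0.0006
grasp_force: 2.3
```

Emit:
apply_moves(
  moves=[
    [0, 0, -0.03, 0, 0, 0, 0],
    [0, 0, -0.1, 0, 0, 0, 0],
    [0, 0, -0.3, 0, 0, 0, 0],
    [-0.2, 0, -0.5, 0, 0, 0, 0],
    [-0.4, 0, -0.75, 0, 0, 0, 0],
    [-0.4, 0, -1, 0, 0, 0, 0],
    [-0.4, 0, -1, 0, 0, 0, 0],
  ],
)

```text
time_s: 14.7
tool_pos: [0.5473, -0.4117, 0.3492]
tool_rot: [179.6, 0.3, 90.2]
force: [0.4, 0.8, 0.5]
grip_width: 0.0003
grasp_force: 0.0
```

```bash
python3 - <<'E'
from h import *
c=cal("wrist"); o=env.get_obs(); print(o["tool_pos"],o["force"],o["time_s"])
im=viewer.read_camera("wrist"); t=viewer.read_camera("scene")
cv2.imwrite("pics/w7.png",cv2.resize(np.hstack([im,t])[:,:,::-1],(800,300)))
for z,y in((.137,-.327),(.145,-.327),(.171,-.3235)): print(proj("wrist",[.546,y,z],c))
E
```

```text
[ 0.54731774 -0.4117432   0.34924958] [0.37293813 0.78388179 0.51150853] 14.7
[249.90247406 103.44199694]
[249.90499787 103.24445698]
[249.92325786  99.45779159]
```

View pics/w7.png

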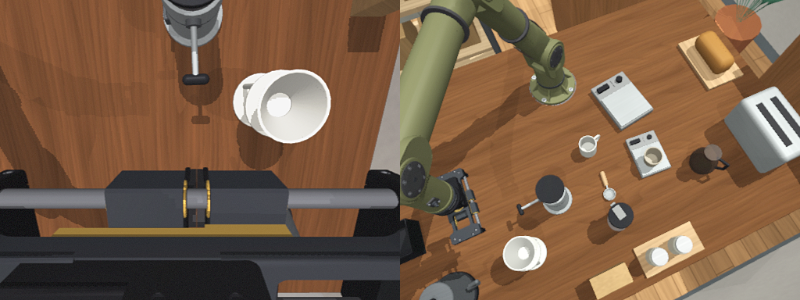

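The lever is down: the crossbar shows at about (251,101), against (250,103) predicted for the stop. The force rose against the stop, and everything else stands in place.

```bash
python3 -c "
from h import *
print(env.sign_off())"
```

```text
the job is handed in; nothing more can be done
None
```

Job handed in at about 15 s: round key latched down, bar key pressed and sprung back up, then grinder lever pushed to its stop. All presses stayed at or below about 7.5 N, and nothing else was moved.

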